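# Set the spray booth's window to the working mark and start the fan

### The arm

A 7-joint arm with a two-finger parallel gripper is mounted at the origin on a cart in front of the work surface, level with it; the furniture and walls round the work are solid. World frame = base frame: x ahead of the robot, y to its left, z up, the work surface at z = 0. Lengths are in m, angles in rad, forces in N, time in s.
With the tool pointing down it reaches from about 0.4 to 0.925 m from the base axis. Payload 5.6 kg.
Tool frame: the origin (TCP) lies midway between the tips of the shut fingers; the grasp point (between the pads) lies 19 mm behind it; z points along the fingers, y is the line along which they close (so a half turn about z gives the same grasp; the last joint's range is limited). The gripper opens to 85 mm and grips with 20 to 120 N. Pads are 22 mm wide; open, the fingers measure 114 mm over their backs; the gripper's body (76 mm by 85 mm) begins 54 mm behind the grasp point. The pads swing forward as they close: fully open they stand 13 mm farther back than shut.
Start: joints at [-1.274, 0.468, -0.012, 1.603, 0.006, 1.071, -0.056], TCP at [0.217, 0.613, 0.231] pointing down, gripper open.
Joint ranges: [-2.53, 2.53], [-0.31, 2.02], [-1.57, 1.55], [0.28, 2.44], [-1.29, 4.43], [0.15, 1.84], [-2.92, 2.92]. Speed limits (rad/s): [2.57, 2.57, 3.14, 3.14, 3.14, 3.14, 3.14].

### API

Orientations are given as a 3x3 rotation matrix whose columns are the frame's x, y, z axes.
In Python, from workcell import arm gives the robot as it stands.
- The arm moves only by the tool play_rows, never from a script. Its argument "targets" is text: rows parted by semicolons, each of 7 numbers parted by spaces: the gripper command: -1 is shut, 1 is fully open, values between are in proportion, then the shift along the tool's x, y, z as a fraction of full scale, then the turn, a rotation vector about the tool's x, y, z as a fraction of full scale. A call has exactly 8 rows; each row shifts and turns the commanded pose from where the row before left it, along the tool's axes as they then stand; what a row does not reach is not made up. Full scale, the value 1, is 0.04 m for a shift and 0.1 rad for a turn. A row lasts 1/12 s, in which the tool goes at most 41.7 mm and 7.16 degrees, less where a joint would pass 70% of its speed; a pose out of reach is approached as far as the arm can. A call with a number of a shift or a turn outside -1 to 1 is refused whole. A call with a gripper value outside its range is refused whole. The fingers move at their own pace and stop on an object; "newtons" is the grip in N (left out, the last holds). Time passes only in rows, so rows that do not move let the fingers close, or fill a call up. It gives the time, the measured TCP pose, the force, the opening and the grip force at its end, in the units of the state.
- arm.observe(): the state, without advancing time (a new reading comes with each control period).
- arm.read_camera(name): name is "side" or "top" or "wrist"; returns a dict with "frame" (480x640x3 uint8, red, green, blue), "depth" (480x640 float32, m along the optical axis (not along the pixel's ray), 0 where there is no reading), "fx", "fy", "cx", "cy" (pixels), "rvec" (rotation vector, rad) and "tvec" (3), from world to camera coordinates, as OpenCV has them. Camera axes: x right, y down, z forward; pixel columns grow to the right and rows downward; lengths in m; the calibration is good to about 2 mm. A picture is of the moment at which its call begins.
- arm.finish_job(): hands the job in; it is judged then, once.
The state is a dict: "time_s": time; "joint_pos": joint angles; "qd": joint speeds; "effort": joint torques, N m; "eef_pos": TCP position; "ee_rot": TCP orientation; "contact_force": force on the tool from outside, world axes, zero at the start; "torque": the same for the moment, N m; "opening": finger opening in m; "grip_force": force on a finger pad.
Only numpy, scipy, OpenCV 4.12 (cv2) and the standard library are available. Lean on these libraries where they do the work, as an engineer would, in place of code of your own. Each camera call takes 0.05 s, during which the arm holds its last target. There are 200 camera calls.

### The job

Get the glaze spray booth ready for spraying: with the fingers beneath the black lip of its clear sliding window, push the window up until the lip is level with the red pointer on the booth's left post, and leave it standing there. Only then press the green button of the fan switch fully in, and let it go. Do not pinch or grasp anything, do not press the red button, and leave the pointer, the clay beast in the booth, the jar and the tools on the bench where they are.

Things in the scene. Friction and masses are not known exactly. Their poses are not given: they have to be found in the camera images.
- booth: White and grey cabinet, fixed, 350 mm wide, 165 deep; two posts 50 mm wide at its front, 575 mm high with their sheaves. Origin on the bench under the middle of its front; x points into the booth (from the robot), y along the front to the left post, z up; it turns up to 0.12 rad. Plinth (120 mm high) and posts have their front at x = 0, the window's lower rail at x = +8 mm.
- sash (a joint): Height of the window (sash) above shut, m: 0 shut, 0.16 fully up, straight upward. A clear pane in an aluminium frame 250 mm wide, 214 mm high. Brass weights in the posts balance it: it takes 2 to 5 N to push up or down and stays where it is left.
- lip_edge (a point): Middle of the front edge of the window's lip, half-way up its thickness. The lip is a level black plate on the window's lower rail, 200 mm wide, 8 mm thick, projecting 38 mm from the rail toward the robot (30 mm beyond the booth's front). At sash = 0 this point is 160 mm above the bench. A ribbed rubber strip 2 mm thick covers its top from 6 mm behind the edge. Free space below it.
- pointer_tip (a point): Tip of the red pointer clip (14 mm high, 35 mm wide with its tip, 16 mm thick with its steel screw) on the graduated front of the left post; the tip points to the window. The window is at the working height when lip_edge is at the height of this tip.
- pointer (a joint): Height of the pointer, m, on the same scale as the sash: the lip is level with the pointer when both joints read the same. The clip is set by hand and stiff (6 N); leave it alone.
- fan_start_top (a point): Centre of the top of the green round button (28 mm across, 65 mm above the bench) on the fan switch, a grey box 70 by 104 by 42 mm, fixed to the bench in front of the booth on its left or right. Pressed straight down; a collar 44 mm across stands round it, 10 mm lower than its top.
- fan_start (a joint): Travel of the green button, m: 0 out, 0.006 fully in. Spring, 5 N at full travel; comes back by itself.
- fan_stop_top (a point): Centre of the top of the red button (28 mm across), 54 mm beside the green one (on its right side), leave it alone.
- fan_stop (a joint): Travel of the red button, m: 0 out, 0.006 fully in.
- beast: Raw clay figure of a crouching beast inside the booth, behind the window, 109 deep, 227 wide and 161 mm high, loose; origin at the centre of its underside. Its front is about 20 mm behind the window.
- jar: Clear jar with a yellow lid, 70 mm across and 86 mm high, loose, in front of the booth on the other side from the fan switch; origin at the centre of its underside.
- rib: Flat oval wooden rib, 43 by 100 by 8 mm, loose on the bench before the booth; origin at the centre of its underside.
- brush: Brush with a wooden handle, 203 by 18 by 14 mm, lying loose on the bench before the booth; origin at the centre of its underside, x along it.

How it is judged:
By the outcome, as a careful person would: the job done as asked, in the order asked, and still so for the second after the job is handed in, with the robot touching nothing.
It also fails if it takes over 48 s, if anything falls off the work surface, if the arm or the gripper's body presses on something with over 40 N, if the wrist force passes 120 N, or if a joint passes its speed limit or range.

## Working session

There is one attempt and no reset: what is moved stays moved. The work goes in short steps, Python scripts to look and compute and a tool call to move; the robot and the scene stay as the last step left them, time stands still between calls to the robot, and variables do not carry over. Pictures are saved under pics/ and viewed, at most 10 in all, crops included, and the job is handed in when it is done.

Besides the shell and the picture viewer there is one more tool, called as name(argument=value, ...) on one line, values as JSON. play_rows: Moves the arm, as the interface text tells. Shift numbers are shares of 0.04 m and turn numbers shares of 0.1 rad, none past 1 either way. Its arguments: {"type":"object","properties":{"targets":{"type":"string"},"newtons":{"type":"number"}},"required":["targets"]}

```bash
mkdir -p pics; cat > h.py <<'E'
import numpy as np, cv2
from workcell import arm
def cam(n):
    c=arm.read_camera(n); c['R']=cv2.Rodrigues(np.array(c['rvec'],float))[0]; c['t']=np.array(c['tvec'],float).ravel(); return c
def pts(c):
    v,u=np.mgrid[0:480,0:640]; d=c['depth']
    P=np.stack([(u-c['cx'])/c['fx']*d,(v-c['cy'])/c['fy']*d,d],-1)
    return (P-c['t'])@c['R']
def ray(c,u,v,axis=2,val=0.):
    r=np.array([(u-c['cx'])/c['fx'],(v-c['cy'])/c['fy'],1.])@c['R']; o=-c['t']@c['R']
    return o+r*(val-o[axis])/r[axis]
def proj(c,p):
    q=c['R']@np.array(p)+c['t']; return c['fx']*q[0]/q[2]+c['cx'],c['fy']*q[1]/q[2]+c['cy']
def save(c,n): cv2.imwrite('pics/'+n,c['frame'][:,:,::-1])
def blob(c,lo,hi,name=''):
    h=cv2.cvtColor(c['frame'],cv2.COLOR_RGB2HSV); m=cv2.inRange(h,np.array(lo),np.array(hi))
    n,l,s,ce=cv2.connectedComponentsWithStats(m); return [(s[i].tolist(),ce[i].round(1).tolist(),l==i) for i in range(1,n) if s[i][4]>25]
E
python3 - <<'E'
from h import *
for n in('side','top'):
    c=cam(n); save(c,n+'0.png'); P=pts(c); print(n,(-c['t']@c['R']).round(3),c['R'].round(2).tolist(),c['fx'])
    for nm,lo,hi in(('green',(45,100,50),(85,255,255)),('red',(0,150,80),(8,255,255)),('red2',(172,150,80),(180,255,255)),('yel',(22,140,120),(34,255,255))):
        for s,ce,m in blob(c,lo,hi): print(nm,s,ce,np.median(P[m],0).round(3))
print({k:np.round(v,3).tolist() for k,v in arm.observe().items()})
E
```

```text
side [ 0.312 -0.622  0.708] [[0.96, -0.29, -0.02], [-0.22, -0.67, -0.71], [0.2, 0.69, -0.7]] 509.5850876234467
green [276, 345, 21, 20, 317] [286.5, 354.1] [ 0.381 -0.216  0.063]
red [314, 129, 9, 15, 63] [318.5, 136.1] [0.513 0.043 0.247]
red [290, 375, 22, 21, 341] [300.4, 384.6] [ 0.388 -0.269  0.064]
yel [627, 230, 13, 13, 69] [632.8, 236.9] [ 0.877 -0.264  0.197]
top [ 0.329 -0.008  1.108] [[0.01, -1.0, 0.01], [-0.99, -0.01, -0.16], [0.16, -0.01, -0.99]] 597.7835936162024
green [420, 306, 17, 17, 224] [427.6, 314.0] [ 0.383 -0.212  0.067]
red [261, 213, 23, 7, 118] [271.9, 215.9] [0.515 0.048 0.25 ]
red [451, 303, 16, 16, 212] [458.4, 310.5] [ 0.389 -0.266  0.066]
yel [166, 286, 37, 37, 986] [184.2, 303.7] [0.396 0.206 0.086]
{'time_s': 0.1, 'joint_pos': [-1.274, 0.468, -0.012, 1.604, 0.006, 1.071, -0.056], 'qd': [0.001, -0.002, 0.001, -0.004, -0.001, 0.002, 0.0], 'effort': [0.001, -53.351, 0.022, -25.196, 0.012, 0.004, 0.0], 'eef_pos': [0.217, 0.612, 0.23], 'ee_rot': [[-0.943, 0.333, -0.0], [0.333, 0.943, -0.002], [-0.0, -0.002, -1.0]], 'contact_force': [0.49, -0.989, 0.025], 'torque': [0.003, -0.005, 0.052], 'grip_force': 0.0, 'opening': 0.086}
```

View pics/side0.png

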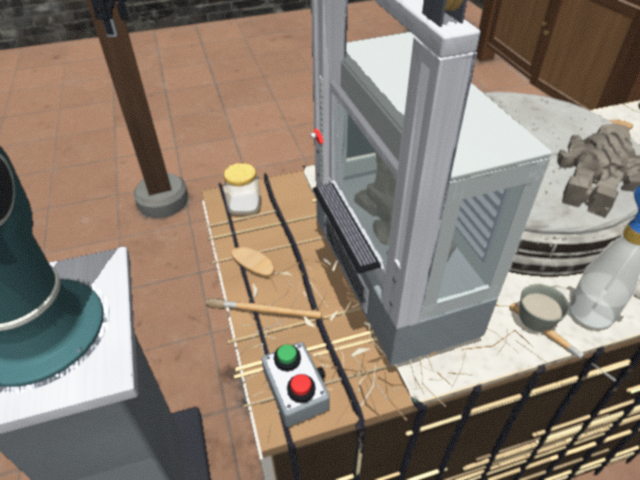

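View pics/top0.png

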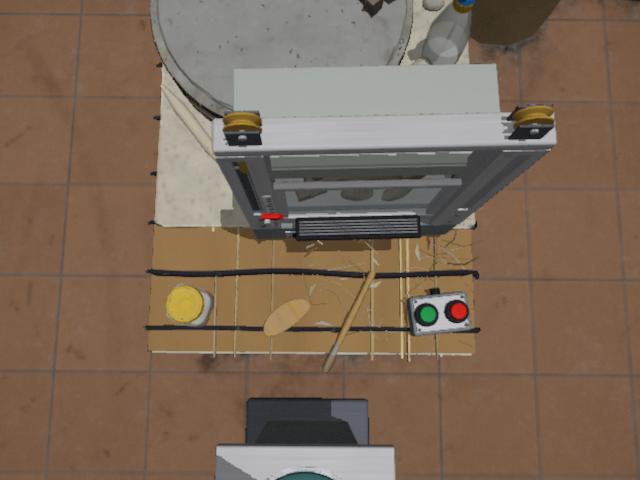

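The side view shows the switch at px (290,370), the lip running from (317,187) to (378,265), and the pointer at (318,136). The top view shows the lip at u 297–420, v 217–238, the pointer tip near (284,216), the jar on the left and the switch on the right.

```bash
python3 - <<'E'
from h import *
for n,box in(('top',(250,200,190,50)),('side',(290,110,110,170))):
    c=cam(n); P=pts(c); x,y,w,h=box
    cr=c['frame'][y:y+h,x:x+w,::-1]; k=min(800//w,600//h); cv2.imwrite(f'pics/{n}_crop.png',cv2.resize(cr,None,fx=k,fy=k,interpolation=cv2.INTER_NEAREST)); print(n,k)
    H=cv2.cvtColor(c['frame'],cv2.COLOR_RGB2HSV)
    ok=np.zeros((480,640),bool); ok[y:y+h,x:x+w]=1
    m=ok&(P[...,0]>.4)&(P[...,0]<.56)&(P[...,2]>.13)&(P[...,2]<.2)&(c['frame'].max(-1)<90)
    q=P[m]; print('lip',m.sum(),np.percentile(q,[1,5,50,95,99],0).round(3).tolist())
    if n=='top':
        for u in range(300,420,20):
            col=[(v,P[v,u].round(3).tolist()) for v in range(232,242)]; print(u,col[::1])
    r=ok&((H[...,0]<8)|(H[...,0]>172))&(H[...,1]>130)&(H[...,2]>80); q=P[r]
    print('red',np.percentile(q,[2,50,98],0).round(4).tolist())
    vs,us=np.nonzero(r); print('px',us.min(),us.max(),vs.min(),vs.max(),[(int(u),int(vs[us==u].min()),int(vs[us==u].max())) for u in np.unique(us)])
    # plinth front
    m=(P[...,2]>.03)&(P[...,2]<.115)&(P[...,0]>.46)&(P[...,0]<.56)&(abs(P[...,1])<.17)
    q=P[m]; 
    if m.sum()>30: print('plinth',m.sum(),np.polyfit(q[:,1],q[:,0],1).round(4), np.std(q[:,0]-np.polyval(np.polyfit(q[:,1],q[:,0],1),q[:,1])).round(4))
E
```

```text
top 4
lip 2381 [[0.495, -0.211, 0.133], [0.497, -0.202, 0.143], [0.52, -0.072, 0.173], [0.54, 0.08, 0.187], [0.554, 0.089, 0.198]]
300 [(232, [0.505, 0.009, 0.178]), (233, [0.504, 0.009, 0.175]), (234, [0.502, 0.009, 0.176]), (235, [0.501, 0.009, 0.173]), (236, [0.499, 0.009, 0.173]), (237, [0.498, 0.009, 0.173]), (238, [0.496, 0.009, 0.174]), (239, [0.495, 0.009, 0.17]), (240, [0.494, 0.009, 0.166]), (241, [0.522, 0.012, -0.005])]
320 [(232, [0.506, -0.023, 0.174]), (233, [0.504, -0.023, 0.175]), (234, [0.502, -0.023, 0.177]), (235, [0.501, -0.023, 0.175]), (236, [0.5, -0.023, 0.173]), (237, [0.499, -0.023, 0.17]), (238, [0.497, -0.023, 0.172]), (239, [0.495, -0.023, 0.172]), (240, [0.525, -0.026, -0.006]), (241, [0.523, -0.026, -0.005])]
340 [(232, [0.506, -0.055, 0.175]), (233, [0.504, -0.054, 0.178]), (234, [0.503, -0.055, 0.173]), (235, [0.502, -0.055, 0.174]), (236, [0.5, -0.055, 0.172]), (237, [0.498, -0.055, 0.174]), (238, [0.497, -0.055, 0.173]), (239, [0.496, -0.055, 0.17]), (240, [0.525, -0.064, -0.008]), (241, [0.523, -0.064, -0.007])]
360 [(232, [0.506, -0.086, 0.178]), 
[... 1143 characters left out ...]
 218), (270, 213, 218), (271, 213, 219), (272, 213, 218), (273, 213, 218), (274, 213, 218), (275, 213, 218), (276, 213, 218), (277, 213, 218), (278, 214, 218), (279, 214, 218), (280, 214, 218), (281, 214, 218), (282, 214, 218), (283, 215, 217)]
plinth 358 [-0.009   0.5226] 0.0007
side 3
lip 816 [[0.493, -0.184, 0.164], [0.494, -0.183, 0.166], [0.5, -0.12, 0.17], [0.53, -0.004, 0.173], [0.532, 0.009, 0.174]]
red [[0.5103, 0.0309, 0.236], [0.5134, 0.043, 0.2465], [0.5186, 0.073, 0.2492]]
px 314 322 129 143 [(314, 129, 131), (315, 129, 132), (316, 129, 138), (317, 130, 140), (318, 130, 142), (319, 132, 143), (320, 133, 143), (321, 135, 143), (322, 138, 142)]
plinth 1337 [-0.031   0.5209] 0.0011
```

View pics/top_crop.png

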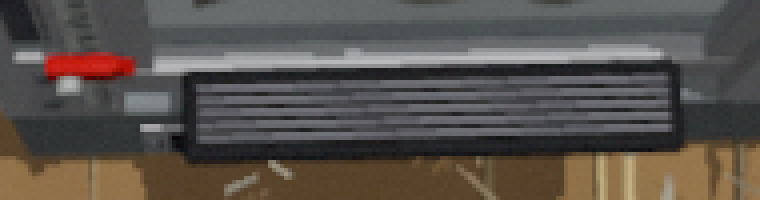

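View pics/side_crop.png

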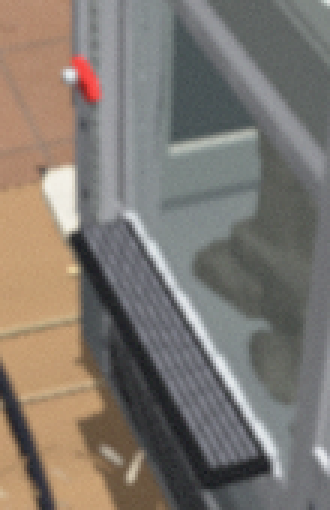

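The lip's top is at z≈0.172, so its mid height is ≈0.167 and its front edge x≈0.496 at y≈−0.08. The pointer tip is near z≈0.243. Next is a small planner that turns target poses into rows.

```bash
cat > p.py <<'E'
import sys; from h import *
from scipy.spatial.transform import Rotation as Ro
# args: x y z pitch(deg fwd from down) yaw(deg) roll(deg) nrows
a=list(map(float,sys.argv[1:7])); n=int(sys.argv[7]); o=arm.observe()
def tgt(pit,yaw,roll=0):
    R0=Ro.from_matrix([[-1,0,0],[0,1,0],[0,0,-1]])
    return Ro.from_euler('z',yaw,degrees=True)*Ro.from_euler('y',-pit,degrees=True)*R0*Ro.from_euler('z',roll,degrees=True)
p=np.array(o['eef_pos']);R=Ro.from_matrix(np.array(o['ee_rot'])); T=tgt(*a[3:6]); w=(R.inv()*T).as_rotvec()
d=(np.array(a[:3])-p)/n
print('q',np.round(o['joint_pos'],2),'t',o['time_s'],'p',p.round(4),'z',np.array(o['ee_rot'])[:,2].round(2),'y',np.array(o['ee_rot'])[:,1].round(2),'F',np.round(o['contact_force'],1))
print('turn',(w/n/.1).round(2),'const shift',(R.inv().apply(d)/.04).round(2))
for i in range(n):
    Ri=R*Ro.from_rotvec(w*i/n); print((Ri.inv().apply(d)/.04).round(2),end=' ')
E
python3 p.py 0.44 0.25 0.32 0 0 0 16
```

```text
q [-1.27  0.47 -0.01  1.6   0.01  1.07 -0.06] t 0.2 p [0.2166 0.6125 0.2307] z [-0. -0. -1.] y [ 0.33  0.94 -0.  ] F [ 0.2  0.2 -0.2]
turn [-0.   -0.   -0.21] const shift [-0.52 -0.42 -0.14]
[-0.52 -0.42 -0.14] [-0.51 -0.43 -0.14] [-0.5  -0.44 -0.14] [-0.49 -0.45 -0.14] [-0.48 -0.46 -0.14] [-0.47 -0.47 -0.14] [-0.46 -0.48 -0.14] [-0.45 -0.49 -0.14] [-0.44 -0.5  -0.14] [-0.43 -0.51 -0.14] [-0.42 -0.52 -0.14] [-0.41 -0.53 -0.14] [-0.4  -0.53 -0.14] [-0.38 -0.54 -0.14] [-0.37 -0.55 -0.14] [-0.36 -0.56 -0.14]
```

play_rows(targets="-1 -.52 -.42 -.14 0 0 -.21;-1 -.51 -.43 -.14 0 0 -.21;-1 -.5 -.44 -.14 0 0 -.21;-1 -.49 -.45 -.14 0 0 -.21;-1 -.48 -.46 -.14 0 0 -.21;-1 -.47 -.47 -.14 0 0 -.21;-1 -.46 -.48 -.14 0 0 -.21;-1 -.45 -.49 -.14 0 0 -.21")

```text
time_s: 0.87
eef_pos: [0.3287, 0.43, 0.2763]
ee_rot: [[-0.985, 0.17, -0.0], [0.17, 0.985, -0.0], [0.0, -0.0, -1.0]]
contact_force: [0.0, 0.5, -0.4]
opening: 0.0
grip_force: 0.0
```

play_rows(targets="-1 -.44 -.5 -.14 0 0 -.21;-1 -.43 -.51 -.14 0 0 -.21;-1 -.42 -.52 -.14 0 0 -.21;-1 -.41 -.53 -.14 0 0 -.21;-1 -.4 -.53 -.14 0 0 -.21;-1 -.38 -.54 -.14 0 0 -.21;-1 -.37 -.55 -.14 0 0 -.21;-1 -.36 -.56 -.14 0 0 -.21")

```text
time_s: 1.53
eef_pos: [0.4399, 0.2484, 0.3212]
ee_rot: [[-1.0, 0.003, 0.0], [0.003, 1.0, 0.0], [-0.0, 0.0, -1.0]]
contact_force: [0.2, 0.2, 0.9]
opening: -0.0002
grip_force: 0.0
```

```bash
python3 p.py 0.42 0 0.32 45 0 0 16
```

```text
q [-0.71  0.13  0.15  1.85 -0.02  1.16  1.01] t 1.5333 p [0.4399 0.2484 0.3212] z [ 0.  0. -1.] y [0. 1. 0.] F [0.2 0.2 0.9]
turn [-0.   -0.49 -0.  ] const shift [ 0.03 -0.39  0.  ]
[ 0.03 -0.39  0.  ] [ 0.03 -0.39  0.  ] [ 0.03 -0.39 -0.  ] [ 0.03 -0.39 -0.  ] [ 0.03 -0.39 -0.  ] [ 0.03 -0.39 -0.01] [ 0.03 -0.39 -0.01] [ 0.03 -0.39 -0.01] [ 0.03 -0.39 -0.01] [ 0.03 -0.39 -0.01] [ 0.03 -0.39 -0.01] [ 0.03 -0.39 -0.01] [ 0.03 -0.39 -0.02] [ 0.03 -0.39 -0.02] [ 0.03 -0.39 -0.02] [ 0.02 -0.39 -0.02]
```

```bash
python3 p.py 0.42 -0.2 0.32 30 45 0 16
```

```text
q [-0.71  0.13  0.15  1.85 -0.02  1.16  1.01] t 1.5333 p [0.4399 0.2484 0.3212] z [ 0.  0. -1.] y [0. 1. 0.] F [0.2 0.2 0.9]
turn [-0.13 -0.31 -0.48] const shift [ 0.03 -0.7   0.  ]
[ 0.03 -0.7   0.  ] [ 0.06 -0.7  -0.01] [ 0.1  -0.69 -0.02] [ 0.13 -0.69 -0.03] [ 0.16 -0.68 -0.05] [ 0.19 -0.67 -0.06] [ 0.22 -0.66 -0.07] [ 0.25 -0.65 -0.09] [ 0.28 -0.64 -0.11] [ 0.3  -0.62 -0.12] [ 0.33 -0.6  -0.14] [ 0.35 -0.58 -0.16] [ 0.38 -0.56 -0.18] [ 0.4  -0.54 -0.2 ] [ 0.42 -0.52 -0.22] [ 0.43 -0.5  -0.24]
```

play_rows(targets="-1 .03 -.7 0 -.13 -.31 -.48;-1 .06 -.7 -.01 -.13 -.31 -.48;-1 .1 -.69 -.02 -.13 -.31 -.48;-1 .13 -.69 -.03 -.13 -.31 -.48;-1 .16 -.68 -.05 -.13 -.31 -.48;-1 .19 -.67 -.06 -.13 -.31 -.48;-1 .22 -.66 -.07 -.13 -.31 -.48;-1 .25 -.65 -.09 -.13 -.31 -.48")

```text
time_s: 2.2
eef_pos: [0.4286, 0.0244, 0.3203]
ee_rot: [[-0.897, -0.382, 0.222], [-0.356, 0.923, 0.147], [-0.261, 0.053, -0.964]]
contact_force: [-0.0, -0.0, -0.3]
opening: -0.0
grip_force: 0.0
```

```bash
python3 p.py 0.42 -0.2 0.32 30 45 0 8
```

```text
q [-0.49 -0.18  0.41  2.16 -0.07  0.91  1.91] t 2.2 p [0.4286 0.0244 0.3203] z [ 0.22  0.15 -0.96] y [-0.38  0.92  0.05] F [-0.  -0.  -0.3]
turn [-0.13 -0.31 -0.48] const shift [ 0.27 -0.64 -0.11]
[ 0.27 -0.64 -0.11] [ 0.3  -0.62 -0.13] [ 0.33 -0.6  -0.14] [ 0.35 -0.59 -0.16] [ 0.37 -0.57 -0.18] [ 0.39 -0.55 -0.2 ] [ 0.41 -0.52 -0.22] [ 0.43 -0.5  -0.24]
```

```bash
cat > k.py <<'E'
import numpy as np
from scipy.spatial.transform import Rotation as Ro
from scipy.optimize import least_squares
Z=lambda a:Ro.from_euler('z',a); Y=lambda a:Ro.from_euler('y',a)
LO=np.array([-2.53,-.31,-1.57,.28,-1.29,.15,-2.92]);HI=np.array([2.53,2.02,1.55,2.44,4.43,1.84,2.92])
def fk(q,P):
    c,c7,d,l1,l2,l3=P
    A=Z(-q[0]-c)*Y(q[1]); B=A*Z(-q[2])*Y(q[3]); C=B*Z(-q[4])*Y(q[5])
    e=np.array([0,0,d])+A.apply([0,0,l1]); w=e+B.apply([0,0,l2])
    return w+C.apply([0,0,l3]), C*Z(-q[6]+c7), e, w
D=[([-1.274,.468,-.012,1.604,.006,1.071,-.056],[.2166,.6125,.2307],[[-.943,.333,0],[.333,.943,-.002],[0,-.002,-1]]),
([-.71,.13,.15,1.85,-.02,1.16,1.01],[.4399,.2484,.3212],[[-1,.003,0],[.003,1,0],[0,0,-1]]),
([-.49,-.18,.41,2.16,-.07,.91,1.91],[.4286,.0244,.3203],[[-.897,-.382,.222],[-.356,.923,.147],[-.261,.053,-.964]])]
def res(P):
    r=[]
    for q,p,R in D:
        f=fk(q,P); r+=[(f[0]-p)*5,(f[1]*Ro.from_matrix(R).inv()).as_rotvec()]
    return np.concatenate(r)
best=min((least_squares(res,[0,c7,.34,.5,.48,.34]) for c7 in(0,1.57,3.14,-1.57)),key=lambda s:s.cost); P=best.x
def tgt(pit,yaw,roll=0):
    R0=Ro.from_matrix([[-1,0,0],[0,1,0],[0,0,-1]])
    return Ro.from_euler('z',yaw,degrees=True)*Ro.from_euler('y',-pit,degrees=True)*R0*Ro.from_euler('z',roll,degrees=True)
def ik(p,R,q0,w=.02,pin=None):
    f=lambda q:np.r_[(fk(q,P)[0]-p)*10,(fk(q,P)[1]*R.inv()).as_rotvec()*2,w*(q-q0)]
    q0=np.clip(q0,LO+.02,HI-.02); s=least_squares(f,q0,bounds=(LO,HI)); x=fk(s.x,P)
    return s.x,np.linalg.norm(x[0]-p),(x[1]*R.inv()).magnitude(),x
E
python3 - <<'E'
from k import *
print(P.round(4),best.cost,np.abs(res(P)).max())
rng=np.random.default_rng(0); q0=np.array(D[2][0])
for y in(-.13,-.08,-.03):
  for pit in(90,75,60):
    for yaw in(60,45,30,-30,-45,-60):
      b=None
      for k in range(6):
        s=q0 if k==0 else q0+rng.normal(0,.7,7)
        for roll in(0,-90):
          r=ik(np.array([.51,y,.145]),tgt(pit,yaw,roll),s,.002)
          if r[1]<.004 and r[2]<.03:
            m=np.linalg.norm(r[0][:6]-q0[:6])
            if b is None or m<b[0]: b=(m,r[0].round(2),roll,r[3][2].round(2),r[3][3].round(2))
      if b: print(y,pit,yaw,*b)
E
```

```text
[0.0565 1.512  0.3104 0.5    0.4828 0.294 ] 0.0006682232816270414 0.018387392645058797
-0.13 90 60 2.2558661212511786 [ 0.81  0.93 -0.06  1.94 -1.27  1.61 -0.33] -90 [ 0.26 -0.3   0.61] [ 0.36 -0.38  0.15]
-0.13 90 45 3.7856917742368146 [ 1.9   2.01 -1.41  2.12  0.59  0.62  2.92] 0 [-0.17 -0.42  0.1 ] [ 0.3  -0.34  0.15]
-0.13 90 30 3.333254702745678 [ 1.73  1.41 -1.    2.28 -1.29  0.53 -0.07] -90 [-0.11 -0.48  0.39] [ 0.26 -0.28  0.14]
-0.13 90 -45 2.4207558350667515 [-0.76  0.98  0.43  2.41  1.98  1.31 -0.38] -90 [0.32 0.27 0.59] [0.3  0.08 0.15]
-0.13 90 -60 2.086222935251556 [-0.83  0.97  0.46  2.26  1.61  1.2  -0.11] -90 [0.3  0.29 0.59] [0.36 0.12 0.15]
-0.13 75 60 2.0114156182072875 [ 0.6   0.78  0.17  1.99 -1.29  1.53 -0.39] -90 [ 0.28 -0.21  0.67] [ 0.37 -0.38  0.22]
-0.13 75 45 2.4653901542337993 [ 1.19  0.79 -0.49  2.16 -1.29  1.02 -0.39] -90 [ 0.11 -0.34  0.66] [ 0.31 -0.33  0.22]
-0.13 75 30 3.4113651129778693 [ 1.76  1.29 -1.16  2.33 -1.29  0.23 -0.25] -90 [-0.11 -0.47  0.45] [ 0.26 -0.27  0.22]
-0.13 75 -45 2.341435457105803 [-0.62  0.71  0.35  2.44  2.06  1.1  -0.14] 
[... 3509 characters left out ...]
 0.22]
-0.03 75 -60 1.791558655503407 [-1.    0.77  0.47  2.22  1.35  1.02  0.21] -90 [0.2  0.28 0.67] [0.37 0.22 0.22]
-0.03 60 60 3.0610182414401246 [ 1.53  1.24 -1.32  2.17  0.25  0.49  2.92] 0 [-0.01 -0.47  0.47] [ 0.38 -0.25  0.29]
-0.03 60 45 2.79308195961014 [ 1.34  0.76 -0.95  2.32 -1.29  0.45 -0.54] -90 [ 0.06 -0.34  0.67] [ 0.33 -0.21  0.29]
-0.03 60 30 3.9227727226442717 [ 1.6   1.39 -1.44  2.44  2.11  0.37  2.43] -90 [-0.04 -0.49  0.4 ] [ 0.3  -0.16  0.29]
-0.03 60 -45 1.9550818759635438 [-0.75  0.49  0.29  2.39  1.73  0.84  0.24] -90 [0.18 0.15 0.75] [0.33 0.15 0.29]
-0.03 60 -60 1.6319827907466087 [-1.01  0.61  0.57  2.24  1.24  0.79  0.45] -90 [0.16 0.23 0.72] [0.38 0.19 0.29]
```

```bash
cat > sim.py <<'E'
from k import *
def path(wps,q,n=8):
    f=fk(q,P); p,R=f[0],f[1]
    for (pt,o) in wps:
        T=tgt(*o); w=(R.inv()*T).as_rotvec(); mx=0
        for i in range(1,n+1):
            r=ik(p+(np.array(pt)-p)*i/n,R*Ro.from_rotvec(w*i/n),q,.02); mx=max(mx,r[1]+r[2]*.1); q=r[0]
        print(pt,o,'turn',np.linalg.norm(w).round(2),'err',round(mx,3),q.round(2),'elb',r[3][2].round(2),'wr',r[3][3].round(2)); p,R=np.array(pt),T
E
python3 - <<'E'
from sim import *
q=np.array(D[2][0])
for roll in(180,-90,90,0):
    print(roll); o=(80,-48,roll)
    path([((.45,.1,.28),o),((.45,.0,.143),o),((.453,-.04,.143),o),((.507,-.1,.143),o),((.507,-.1,.23),o)],q)
E
```

```text
180
(0.45, 0.1, 0.28) (80, -48, 180) turn 2.37 err 0.0 [-0.98  0.41  0.04  2.29  1.35  1.46  1.95] elb [0.12 0.16 0.77] wr [0.26 0.32 0.33]
(0.45, 0.0, 0.143) (80, -48, 180) turn 0.0 err 0.0 [-0.87  0.75  0.12  2.4   1.58  1.32  1.5 ] elb [0.24 0.25 0.68] wr [0.26 0.22 0.19]
(0.453, -0.04, 0.143) (80, -48, 180) turn 0.0 err 0.002 [-0.81  0.76  0.16  2.44  1.67  1.29  1.45] elb [0.25 0.24 0.67] wr [0.26 0.18 0.19]
(0.507, -0.1, 0.143) (80, -48, 180) turn 0.0 err 0.002 [-0.68  0.77  0.28  2.41  1.91  1.22  1.43] elb [0.28 0.2  0.67] wr [0.31 0.12 0.19]
(0.507, -0.1, 0.23) (80, -48, 180) turn 0.0 err 0.002 [-0.71  0.51  0.32  2.44  1.87  1.18  1.67] elb [0.19 0.15 0.75] wr [0.32 0.12 0.28]
-90
(0.45, 0.1, 0.28) (80, -48, -90) turn 1.44 err 0.0 [-0.83  0.42 -0.13  2.29  1.38  1.53  0.37] elb [0.15 0.14 0.77] wr [0.26 0.32 0.33]
(0.45, 0.0, 0.143) (80, -48, -90) turn 0.0 err 0.0 [-0.73  0.75 -0.03  2.4   1.61  1.41 -0.07] elb [0.27 0.21 0.68] wr [0.26 0.22 0.19]
(0.453, -0.04, 0.143) (80, -48, -90) turn 0.0 err 0.002 [-0.68  0.75  0.02  2.44  1.7   1.39 -0.11] elb [0.28 0.2  0.67] wr [0.2
[... 976 characters left out ...]
.33 0.13 0.28]
0
(0.45, 0.1, 0.28) (80, -48, 0) turn 1.63 err 0.006 [-0.44  0.48 -0.57  2.29  1.45  1.71 -1.23] elb [0.21 0.09 0.75] wr [0.26 0.32 0.33]
(0.45, 0.0, 0.143) (80, -48, 0) turn 0.0 err 0.0 [-0.38  0.8  -0.39  2.4   1.7   1.67 -1.62] elb [0.34 0.11 0.66] wr [0.26 0.22 0.19]
(0.453, -0.04, 0.143) (80, -48, 0) turn 0.0 err 0.002 [-0.32  0.79 -0.34  2.44  1.78  1.65 -1.64] elb [0.34 0.09 0.66] wr [0.26 0.18 0.19]
(0.507, -0.1, 0.143) (80, -48, 0) turn 0.0 err 0.002 [-0.19  0.76 -0.22  2.41  2.    1.54 -1.58] elb [0.34 0.05 0.67] wr [0.31 0.12 0.19]
(0.507, -0.1, 0.23) (80, -48, 0) turn 0.0 err 0.002 [-0.17  0.5  -0.26  2.44  1.93  1.43 -1.38] elb [0.24 0.03 0.75] wr [0.32 0.12 0.28]
```

```bash
python3 - <<'E'
from sim import *
q=np.array(D[2][0]); o=(84,-53,-90)
path([((.45,.1,.28),o),((.45,.0,.133),o),((.455,-.04,.133),o),((.507,-.11,.133),o),((.507,-.11,.225),o)],q)
E
python3 p.py .45 .1 .28 84 -53 -90 16
```

```text
(0.45, 0.1, 0.28) (84, -53, -90) turn 1.51 err 0.0 [-0.86  0.49 -0.09  2.23  1.33  1.61  0.34] elb [0.16 0.17 0.75] wr [0.27 0.33 0.31]
(0.45, 0.0, 0.133) (84, -53, -90) turn 0.0 err 0.0 [-0.76  0.83  0.    2.33  1.51  1.46 -0.08] elb [0.28 0.24 0.65] wr [0.27 0.23 0.16]
(0.455, -0.04, 0.133) (84, -53, -90) turn 0.0 err 0.0 [-0.71  0.84  0.05  2.37  1.6   1.43 -0.13] elb [0.29 0.23 0.65] wr [0.28 0.19 0.16]
(0.507, -0.11, 0.133) (84, -53, -90) turn 0.0 err 0.0 [-0.58  0.85  0.17  2.34  1.82  1.35 -0.13] elb [0.32 0.19 0.64] wr [0.33 0.12 0.16]
(0.507, -0.11, 0.225) (84, -53, -90) turn 0.0 err 0.0 [-0.6   0.58  0.2   2.4   1.81  1.32  0.08] elb [0.23 0.14 0.73] wr [0.33 0.12 0.26]
q [-0.49 -0.18  0.41  2.16 -0.07  0.91  1.91] t 2.2 p [0.4286 0.0244 0.3203] z [ 0.22  0.15 -0.96] y [-0.38  0.92  0.05] F [-0.  -0.  -0.3]
turn [ 0.92  0.02 -0.26] const shift [-0.06  0.09  0.09]
[-0.06  0.09  0.09] [-0.06  0.1   0.08] [-0.06  0.1   0.07] [-0.06  0.11  0.06] [-0.07  0.11  0.05] [-0.07  0.11  0.04] [-0.07  0.11  0.03] [-0.08  0.11  0.02] [-0.08  0.11  0.01] [-0.08  0.11 -0.01] [-0.08  0.11 -0.02] [-0.09  0.1  -0.03] [-0.09  0.1  -0.03] [-0.09  0.09 -0.04] [-0.09  0.09 -0.05] [-0.1   0.08 -0.06]
```

play_rows(targets="-1 -.06 .09 .09 .92 .02 -.26;-1 -.06 .1 .08 .92 .02 -.26;-1 -.06 .1 .07 .92 .02 -.26;-1 -.06 .11 .06 .92 .02 -.26;-1 -.07 .11 .05 .92 .02 -.26;-1 -.07 .11 .04 .92 .02 -.26;-1 -.07 .11 .03 .92 .02 -.26;-1 -.08 .11 .02 .92 .02 -.26")

```text
time_s: 2.87
eef_pos: [0.4409, 0.0635, 0.3001]
ee_rot: [[-0.829, -0.299, 0.473], [-0.529, 0.693, -0.489], [-0.181, -0.656, -0.733]]
contact_force: [-0.0, -0.3, -0.3]
opening: 0.0001
grip_force: 0.0
```

```bash
python3 p.py .45 .1 .28 84 -53 -90 8
```

```text
q [-0.58 -0.   -0.15  2.25  0.89  1.07  0.82] t 2.8667 p [0.4409 0.0635 0.3001] z [ 0.47 -0.49 -0.73] y [-0.3   0.69 -0.66] F [-0.  -0.3 -0.3]
turn [ 0.91  0.02 -0.25] const shift [-0.07  0.11  0.  ]
[-0.07  0.11  0.  ] [-0.08  0.11 -0.01] [-0.08  0.11 -0.02] [-0.08  0.1  -0.03] [-0.08  0.1  -0.04] [-0.09  0.09 -0.04] [-0.09  0.09 -0.05] [-0.09  0.08 -0.06]
```

play_rows(targets="-1 -.07 .11 0 .91 .02 -.25;-1 -.08 .11 -.01 .91 .02 -.25;-1 -.08 .11 -.02 .91 .02 -.25;-1 -.08 .1 -.03 .91 .02 -.25;-1 -.08 .1 -.04 .91 .02 -.25;-1 -.09 .09 -.04 .91 .02 -.25;-1 -.09 .09 -.05 .91 .02 -.25;-1 -.09 .08 -.06 .91 .02 -.25")

```text
time_s: 3.53
eef_pos: [0.4498, 0.1009, 0.2792]
ee_rot: [[-0.8, -0.064, 0.597], [-0.601, 0.083, -0.795], [0.001, -0.995, -0.104]]
contact_force: [0.5, 0.3, 0.1]
opening: -0.0002
grip_force: 0.0
```

```bash
python3 p.py .45 .0 .133 84 -53 -90 8|head -2
```

```text
q [-0.85  0.55 -0.18  2.23  1.23  1.68  0.32] t 3.5333 p [0.4498 0.1009 0.2792] z [ 0.6 -0.8 -0.1] y [-0.06  0.08 -0.99] F [0.5 0.3 0.1]
turn [-0. -0.  0.] const shift [0.19 0.43 0.3 ]
```

play_rows(targets="-1 .19 .43 .3 0 0 0;-1 .19 .43 .3 0 0 0;-1 .19 .43 .3 0 0 0;-1 .19 .43 .3 0 0 0;-1 .19 .43 .3 0 0 0;-1 .19 .43 .3 0 0 0;-1 .19 .43 .3 0 0 0;-1 .19 .43 .3 0 0 0")

```text
time_s: 4.2
eef_pos: [0.4493, -0.0015, 0.1312]
ee_rot: [[-0.8, -0.066, 0.596], [-0.599, 0.087, -0.796], [0.0, -0.994, -0.109]]
contact_force: [0.2, -0.8, -0.1]
opening: 0.0002
grip_force: 0.0
```

```bash
python3 p.py .507 -.11 .133 84 -53 -90 8|head -2; python3 - <<'E'
from h import *
c=cam('side'); cv2.imwrite('pics/s1.png',cv2.resize(c['frame'][60:420,160:560,::-1],None,fx=1.6,fy=1.6))
E
```

```text
q [-0.76  0.89 -0.09  2.34  1.4   1.52 -0.1 ] t 4.2 p [ 0.4493 -0.0015  0.1312] z [ 0.6  -0.8  -0.11] y [-0.07  0.09 -0.99] F [ 0.2 -0.8 -0.1]
turn [ 0.01 -0.    0.  ] const shift [ 0.06 -0.05  0.38]
```

View pics/s1.png

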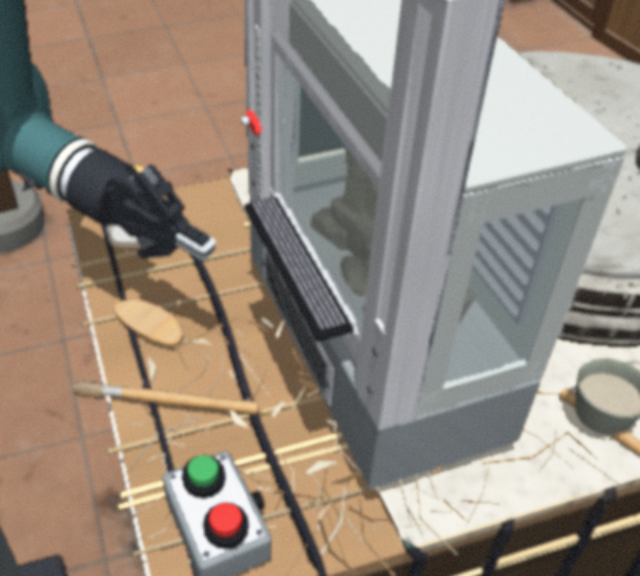

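The shut fingertips, at crop px (205,245), are in front of and below the lip, and clear of the jar. I'll advance along the tool.

play_rows(targets="-1 .06 -.04 .38 0 0 0;-1 .06 -.04 .38 0 0 0;-1 .06 -.04 .38 0 0 0;-1 .06 -.04 .38 0 0 0;-1 .06 -.04 .38 0 0 0;-1 .06 -.04 .38 0 0 0;-1 .06 -.04 .38 0 0 0;-1 .06 -.04 .38 0 0 0")

```text
time_s: 4.92
eef_pos: [0.5079, -0.1105, 0.1323]
ee_rot: [[-0.8, -0.065, 0.596], [-0.6, 0.086, -0.795], [0.0, -0.994, -0.108]]
contact_force: [1.0, 0.1, 0.8]
opening: -0.0
grip_force: 0.0
```

play_rows(targets="-1 0 -.06 0 0 0 0;-1 0 -.06 0 0 0 0;-1 0 -.06 0 0 0 0;-1 0 -.06 0 0 0 0;-1 0 -.06 0 0 0 0;-1 0 -.06 0 0 0 0;-1 0 -.06 0 0 0 0;-1 0 0 0 0 0 0")

```text
time_s: 5.58
eef_pos: [0.5083, -0.1115, 0.1487]
ee_rot: [[-0.8, -0.066, 0.597], [-0.6, 0.087, -0.795], [0.001, -0.994, -0.109]]
contact_force: [0.1, 1.1, -0.7]
opening: 0.0002
grip_force: 0.5
```

play_rows(targets="-1 0 -.08 -.01 0 0 0;-1 0 -.08 -.01 0 0 0;-1 0 -.08 -.01 0 0 0;-1 0 -.08 -.01 0 0 0;-1 0 -.08 -.01 0 0 0;-1 0 -.08 -.01 0 0 0;-1 0 -.08 -.01 0 0 0;-1 0 -.08 -.01 0 0 0")

```text
time_s: 6.25
eef_pos: [0.508, -0.1117, 0.1748]
ee_rot: [[-0.801, -0.066, 0.596], [-0.599, 0.086, -0.796], [0.001, -0.994, -0.108]]
contact_force: [1.0, 0.9, -2.1]
opening: -0.0002
grip_force: 1.1
```

```bash
cat > lip.py <<'E'
from h import *
o=arm.observe(); print(o['time_s'],np.round(o['eef_pos'],4),np.round(o['contact_force'],1),np.round(o['joint_pos'],2))
for n in('top','side'):
    c=cam(n); P=pts(c); H=cv2.cvtColor(c['frame'],cv2.COLOR_RGB2HSV)
    m=(P[...,0]>.48)&(P[...,0]<.53)&(P[...,1]<.02)&(P[...,1]>-.19)&(P[...,2]>.13)&(P[...,2]<.3)&(c['frame'].max(-1)<110)&(c['frame'].ptp(-1)<30) if hasattr(c['frame'],'ptp') else (P[...,0]>.48)&(P[...,0]<.53)&(P[...,1]<.02)&(P[...,1]>-.19)&(P[...,2]>.13)&(P[...,2]<.3)&(c['frame'].max(-1)<110)
    h,e=np.histogram(P[m][:,2],bins=np.arange(.14,.3,.004)); k=h.argmax(); s=m&(abs(P[...,2]-e[k]-.002)<.006)
    q=P[s]; print(n,'strip top z',np.median(q[:,2]).round(4),'x',np.percentile(q[:,0],[2,98]).round(3),'y',np.percentile(q[:,1],[1,99]).round(3))
    r=((H[...,0]<8)|(H[...,0]>172))&(H[...,1]>130)&(H[...,2]>80)&(P[...,0]>.48)&(P[...,1]>0)&(P[...,2]>.2)
    q=P[r]; 
    if len(q): print('  red z',np.percentile(q[:,2],[3,50,97]).round(4),len(q))
E
python3 lip.py
```

```text
6.25 [ 0.508  -0.1117  0.1748] [ 1.   0.9 -2.1] [-0.57  0.77  0.07  2.41  1.71  1.42 -0.04]
top strip top z 0.2019 x [0.495 0.529] y [-0.18   0.016]
  red z [0.2406 0.2492 0.2524] 129
side strip top z 0.1993 x [0.483 0.529] y [-0.184  0.008]
  red z [0.2381 0.2467 0.2485] 78
```

```bash
python3 - <<'E'
from h import *
C={n:cam(n) for n in('top','side')}
def tri(a,b):
    A=[]
    for n,(u,v) in(('top',a),('side',b)):
        c=C[n]; M=np.c_[c['R'],c['t']]; x,y=(u-c['cx'])/c['fx'],(v-c['cy'])/c['fy']; A+=[x*M[2]-M[0],y*M[2]-M[1]]
    X=np.linalg.svd(np.array(A))[2][-1]; return X[:3]/X[3]
for a,b in(((283.5,216),(322.5,140)),((283.5,216),(321.5,142)),((283.5,216),(322.5,138.5))):
    X=tri(a,b); print(X.round(4),[np.round(proj(C[n],X),1).tolist() for n in C])
for n in C:
    c=C[n]; P=pts(c); H=cv2.cvtColor(c['frame'],cv2.COLOR_RGB2HSV)
    r=((H[...,0]<8)|(H[...,0]>172))&(H[...,1]>110)&(H[...,2]>60)&(P[...,0]>.48)&(P[...,1]>0)&(P[...,2]>.2)
    q=P[r]; print(n)
    for y in np.arange(.028,.08,.005):
        s=q[abs(q[:,1]-y)<.0025]
        if len(s): print(round(y,3),len(s),s.min(0).round(4),s.max(0).round(4))
c=C['side']; cv2.imwrite('pics/ptr.png',cv2.resize(c['frame'][115:160,295:345,::-1],None,fx=12,fy=12,interpolation=cv2.INTER_NEAREST))
E
```

```text
[0.5161 0.0323 0.2459] [[283.5, 215.8], [322.4, 140.0]]
[0.5157 0.0326 0.2423] [[283.4, 216.6], [322.1, 141.9]]
[0.5158 0.0321 0.2488] [[283.6, 215.6], [322.2, 138.6]]
top
0.033 7 [0.5144 0.0331 0.2436] [0.5193 0.0347 0.2475]
0.038 21 [0.513  0.0359 0.2403] [0.5203 0.0405 0.2526]
0.043 21 [0.512  0.0416 0.237 ] [0.5198 0.0451 0.2533]
0.048 23 [0.5118 0.0458 0.2411] [0.52   0.0504 0.2545]
0.053 24 [0.512  0.0505 0.2413] [0.5199 0.0551 0.2517]
0.058 18 [0.512  0.0563 0.2481] [0.5195 0.0593 0.2529]
0.063 22 [0.5114 0.0606 0.2432] [0.5191 0.0654 0.2514]
side
0.033 10 [0.5115 0.0314 0.2407] [0.5164 0.0354 0.2449]
0.038 21 [0.5109 0.0355 0.2372] [0.5176 0.0405 0.2482]
0.043 12 [0.5104 0.0414 0.2384] [0.5173 0.0453 0.2483]
0.048 15 [0.5105 0.0455 0.2424] [0.5178 0.0504 0.2492]
0.053 8 [0.511  0.0506 0.2372] [0.5174 0.0545 0.2487]
0.058 10 [0.5103 0.0555 0.2467] [0.5171 0.06   0.2486]
0.063 3 [0.5113 0.062  0.2471] [0.5164 0.0626 0.2481]
```

View pics/ptr.png

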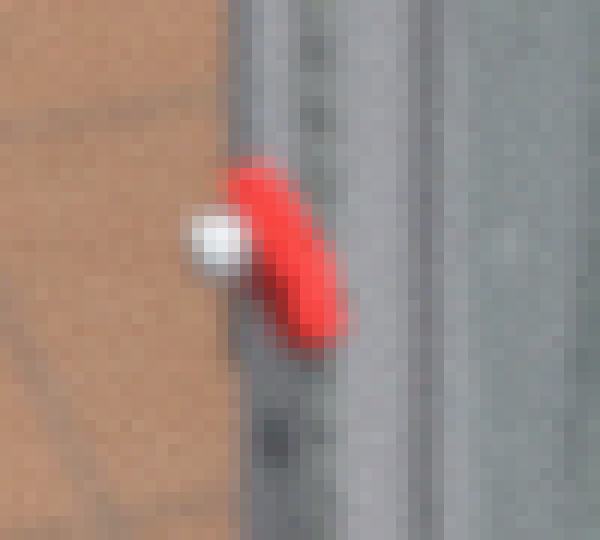

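The pointer tip is at about crop px (325,325), z≈0.244. The lip's mid height is now ≈0.1945, so about 49 mm remain. I'll raise it ~42 mm and measure again.

play_rows(targets="-1 0 -.1 -.01 0 0 0;-1 0 -.15 -.02 0 0 0;-1 0 -.18 -.02 0 0 0;-1 0 -.18 -.02 0 0 0;-1 0 -.18 -.02 0 0 0;-1 0 -.15 -.02 0 0 0;-1 0 -.08 -.01 0 0 0;-1 0 -.04 0 0 0 0")

```text
time_s: 7.12
eef_pos: [0.5077, -0.1117, 0.2179]
ee_rot: [[-0.801, -0.065, 0.595], [-0.599, 0.086, -0.796], [0.0, -0.994, -0.108]]
contact_force: [-0.6, -0.5, -2.1]
opening: 0.0001
grip_force: 1.2
```

```bash
python3 lip.py; python3 - <<'E'
from h import *
c=cam('side'); cv2.imwrite('pics/s2.png',cv2.resize(c['frame'][100:230,280:430,::-1],None,fx=4,fy=4,interpolation=cv2.INTER_CUBIC))
E
```

```text
7.1167 [ 0.5077 -0.1117  0.2179] [-0.6 -0.5 -2.1] [-0.55  0.64  0.06  2.43  1.7   1.42  0.07]
top strip top z 0.2449 x [0.495 0.53 ] y [-0.18   0.016]
  red z [0.2407 0.2493 0.2526] 129
side strip top z 0.2417 x [0.483 0.529] y [-0.184  0.01 ]
  red z [0.2386 0.2468 0.2491] 78
```

View pics/s2.png

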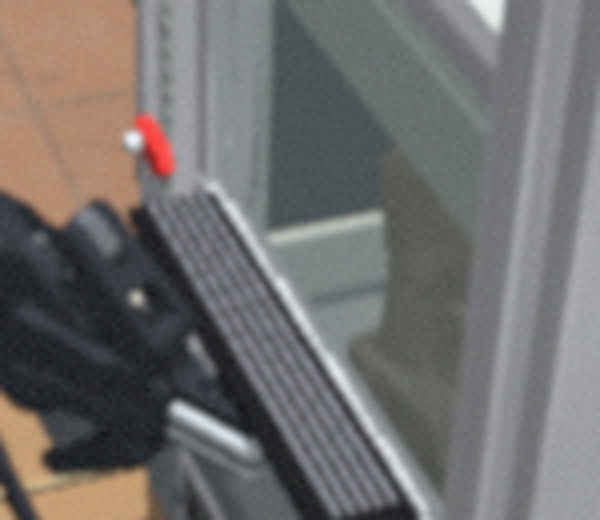

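The lip tracks the fingers exactly (+43 mm). In the crop, its left corner at (145,210) is still slightly below the pointer tip at (165,170). My estimates put the remaining rise at ~4.7 mm.

play_rows(targets="-1 0 -.03 0 0 0 0;-1 0 -.03 0 0 0 0;-1 0 -.03 0 0 0 0;-1 0 -.02 0 0 0 0;-1 0 0 0 0 0 0;-1 0 0 0 0 0 0;-1 0 0 0 0 0 0;-1 0 0 0 0 0 0")

```text
time_s: 7.93
eef_pos: [0.5083, -0.1117, 0.2214]
ee_rot: [[-0.8, -0.066, 0.596], [-0.6, 0.086, -0.796], [0.001, -0.994, -0.108]]
contact_force: [-1.8, 2.8, -1.8]
opening: -0.0001
grip_force: 1.1
```

```bash
python3 lip.py; python3 - <<'E'
from h import *
ims=[]
for n,(x,y) in(('side',(300,120)),('top',(255,200))):
    F=np.mean([cam(n)['frame'].astype(float) for _ in range(4)],0).astype(np.uint8)
    im=cv2.resize(F[y:y+46,x:x+46,::-1],None,fx=8,fy=8,interpolation=cv2.INTER_NEAREST); ims.append(im)
cv2.imwrite('pics/cmp.png',np.hstack(ims))
E
```

```text
7.9333 [ 0.5083 -0.1117  0.2214] [-1.8  2.8 -1.8] [-0.55  0.63  0.05  2.43  1.7   1.42  0.08]
top strip top z 0.2486 x [0.495 0.529] y [-0.18   0.015]
  red z [0.2411 0.2492 0.2526] 129
side strip top z 0.2452 x [0.483 0.529] y [-0.184  0.009]
  red z [0.2382 0.2466 0.2489] 77
```

View pics/cmp.png

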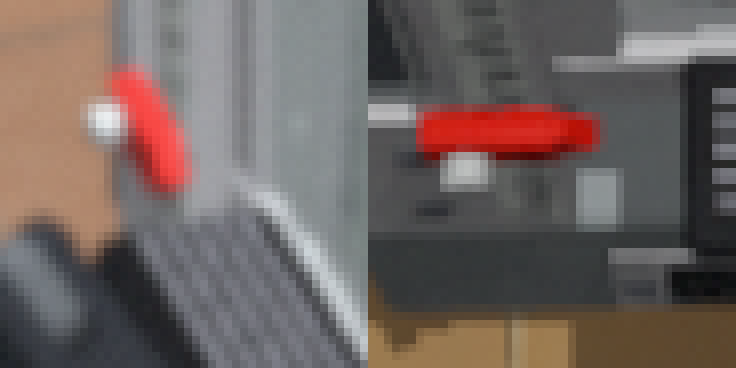

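The left panel (side view) has the pointer tip at (182,182) and the lip's far corner just below it. The lip is nearly level, so I'll measure the clip's top face more carefully.

```bash
python3 - <<'E'
from h import *
for n in('side','top'):
    cs=[cam(n) for _ in range(8)]; c=dict(cs[0]); c['depth']=np.median([k['depth'] for k in cs],0); c['frame']=np.mean([k['frame'].astype(float) for k in cs],0).astype(np.uint8)
    P=pts(c); H=cv2.cvtColor(c['frame'],cv2.COLOR_RGB2HSV)
    r=((H[...,0]<8)|(H[...,0]>172))&(H[...,1]>130)&(H[...,2]>80)&(P[...,0]>.48)&(P[...,1]>0)&(P[...,2]>.2)
    vs,us=np.nonzero(r)
    for v in np.unique(vs): print(n,v,[(int(u),int(H[v,u,2]),int(round(P[v,u,1]*1e3)),round(P[v,u,2]*1e3,1)) for u in us[vs==v]][::(1 if n=='side' else 3)])
E
```

```text
side 129 [(314, 204, 89, np.float64(231.4)), (315, 225, 83, np.float64(234.5)), (316, 233, 63, np.float64(247.8))]
side 130 [(314, 226, 62, np.float64(247.2)), (315, 241, 61, np.float64(247.7)), (316, 245, 60, np.float64(247.9)), (317, 242, 61, np.float64(247.2)), (318, 224, 60, np.float64(247.0))]
side 131 [(314, 220, 60, np.float64(246.5)), (315, 239, 58, np.float64(248.0)), (316, 247, 58, np.float64(247.5)), (317, 247, 57, np.float64(247.8)), (318, 238, 56, np.float64(247.8))]
side 132 [(315, 230, 56, np.float64(247.3)), (316, 244, 54, np.float64(248.1)), (317, 248, 54, np.float64(247.8)), (318, 246, 53, np.float64(248.0)), (319, 231, 54, np.float64(247.4))]
side 133 [(316, 237, 52, np.float64(247.7)), (317, 247, 51, np.float64(248.2)), (318, 248, 51, np.float64(247.9)), (319, 242, 50, np.float64(247.9)), (320, 217, 51, np.float64(247.3))]
side 134 [(316, 224, 51, np.float64(246.6)), (317, 242, 49, np.float64(247.8)), (318, 248, 48, np.float64(247.9)), (319, 247, 48, np.float64(247.4)), (320, 232, 48, np.float64(247.4))]
side 135 [(316, 196, 49, np.float64(245.7)), (317, 231, 47, 
[... 2715 characters left out ...]
4(250.7)), (279, 196, 39, np.float64(249.2)), (282, 182, 35, np.float64(245.9))]
top 217 [(261, 169, 65, np.float64(249.4)), (264, 207, 61, np.float64(250.3)), (267, 206, 56, np.float64(249.9)), (270, 205, 52, np.float64(249.8)), (273, 207, 48, np.float64(249.5)), (276, 206, 43, np.float64(250.3)), (279, 166, 39, np.float64(249.1)), (282, 184, 35, np.float64(243.8))]
top 218 [(261, 131, 65, np.float64(246.9)), (264, 167, 61, np.float64(248.9)), (267, 166, 56, np.float64(249.6)), (270, 161, 52, np.float64(248.5)), (273, 161, 48, np.float64(247.8)), (276, 159, 43, np.float64(247.9)), (279, 107, 39, np.float64(241.3))]
top 219 [(262, 97, 64, np.float64(242.9)), (272, 87, 50, np.float64(240.2))]
```

play_rows(targets="-1 0 -.02 0 0 0 0;-1 0 0 0 0 0 0;-1 0 0 0 0 0 0;-1 0 0 0 0 0 0;-1 0 0 0 0 0 0;-1 0 0 0 0 0 0;-1 0 0 0 0 0 0;-1 0 0 0 0 0 0")

```text
time_s: 9.9
eef_pos: [0.5082, -0.112, 0.2223]
ee_rot: [[-0.801, -0.066, 0.596], [-0.599, 0.086, -0.796], [0.001, -0.994, -0.108]]
contact_force: [-0.5, 1.9, -1.7]
opening: -0.0001
grip_force: 0.8
```

play_rows(targets="-1 0 .03 0 0 0 0;-1 0 .08 0 0 0 0;-1 0 .1 0 0 0 0;-1 0 .1 0 0 0 0;-1 0 .1 0 0 0 0;-1 0 .1 0 0 0 0;-1 0 .1 0 0 0 0;-1 0 .1 0 0 0 0")

```text
time_s: 10.57
eef_pos: [0.5063, -0.1095, 0.1935]
ee_rot: [[-0.8, -0.066, 0.596], [-0.599, 0.086, -0.796], [0.002, -0.994, -0.108]]
contact_force: [-0.1, -0.5, 1.0]
opening: 0.0001
grip_force: 0.0
```

```bash
python3 lip.py;python3 lip.py|grep strip
```

```text
10.5667 [ 0.5063 -0.1095  0.1935] [-0.1 -0.5  1. ] [-0.55  0.71  0.04  2.42  1.7   1.43  0.01]
top strip top z 0.2495 x [0.495 0.53 ] y [-0.18   0.017]
  red z [0.2424 0.2494 0.2527] 127
side strip top z 0.2461 x [0.493 0.529] y [-0.184  0.009]
  red z [0.2384 0.2466 0.2489] 76
top strip top z 0.2495 x [0.495 0.53 ] y [-0.18   0.017]
side strip top z 0.2462 x [0.493 0.529] y [-0.184  0.009]
```

The lip is within ~1 mm of level with the pointer and the fingers are off it. Next I'll retract and go to the button.

```bash
python3 - <<'E'
from sim import *
q=np.array([-.55,.71,.04,2.42,1.7,1.43,.01])
path([((.435,-.015,.2),(84,-53,-90)),((.42,.0,.25),(40,-53,-90)),((.40,-.14,.25),(0,-53,-90)),((.382,-.213,.12),(0,-53,-90)),((.382,-.213,.055),(0,-53,-90))],q)
E
python3 p.py .435 -.015 .2 84 -53 -90 8|head -2
```

```text
(0.435, -0.015, 0.2) (84, -53, -90) turn 0.08 err 0.0 [-0.69  0.64 -0.07  2.42  1.52  1.51  0.02] elb [0.24 0.18 0.71] wr [0.26 0.22 0.23]
(0.42, 0.0, 0.25) (40, -53, -90) turn 0.77 err 0.0 [-0.44 -0.01 -0.07  2.35  0.93  0.9   1.06] elb [-0.01 -0.    0.81] wr [0.31 0.15 0.48]
(0.4, -0.14, 0.25) (0, -53, -90) turn 0.7 err 0.0 [-0.13  0.05  0.42  2.11 -0.02  0.99  2.52] elb [0.02 0.   0.81] wr [ 0.4  -0.14  0.54]
(0.382, -0.213, 0.12) (0, -53, -90) turn 0.0 err 0.0 [ 0.07  0.3   0.43  2.19 -0.2   0.68  2.85] elb [ 0.15 -0.02  0.79] wr [ 0.38 -0.21  0.41]
(0.382, -0.213, 0.055) (0, -53, -90) turn 0.0 err 0.0 [ 0.15  0.43  0.34  2.22 -0.28  0.53  2.92] elb [ 0.2  -0.04  0.76] wr [ 0.38 -0.21  0.35]
q [-0.55  0.71  0.04  2.42  1.7   1.43  0.01] t 10.7667 p [ 0.5063 -0.1095  0.1939] z [ 0.6  -0.8  -0.11] y [-0.07  0.09 -0.99] F [ 0.1  0.3 -0.4]
turn [ 0. -0.  0.] const shift [ 0.    0.02 -0.37]
```

play_rows(targets="-1 0 .02 -.37 0 0 0;-1 0 .02 -.37 0 0 0;-1 0 .02 -.37 0 0 0;-1 0 .02 -.37 0 0 0;-1 0 .02 -.37 0 0 0;-1 0 .02 -.37 0 0 0;-1 0 .02 -.37 0 0 0;-1 0 .02 -.37 0 0 0")

```text
time_s: 11.43
eef_pos: [0.435, -0.0143, 0.2008]
ee_rot: [[-0.801, -0.065, 0.596], [-0.599, 0.086, -0.796], [0.001, -0.994, -0.108]]
contact_force: [0.2, 0.2, 0.1]
opening: -0.0003
grip_force: 0.0
```

```bash
python3 p.py .42 0 .25 40 -53 -60 8; python3 - <<'E'
from sim import *
from workcell import arm
q=np.array(arm.observe()['joint_pos'])
path([((.42,.0,.25),(40,-53,-60)),((.40,-.14,.25),(0,-53,-30)),((.382,-.213,.12),(0,-53,-30)),((.382,-.213,.055),(0,-53,-30))],q)
E
```

```text
q [-0.7   0.7  -0.17  2.42  1.38  1.57  0.01] t 11.4333 p [ 0.435  -0.0143  0.2008] z [ 0.6  -0.8  -0.11] y [-0.07  0.09 -0.99] F [0.2 0.2 0.1]
turn [-0.93  0.25  0.62] const shift [ 0.01 -0.15 -0.08]
[ 0.01 -0.15 -0.08] [ 0.   -0.14 -0.09] [-0.   -0.13 -0.11] [-0.01 -0.12 -0.12] [-0.01 -0.11 -0.13] [-0.01 -0.09 -0.14] [-0.02 -0.08 -0.15] [-0.02 -0.06 -0.15] (0.42, 0.0, 0.25) (40, -53, -60) turn 0.94 err 0.0 [-0.38 -0.01 -0.13  2.35  0.93  0.9   0.54] elb [-0.01 -0.    0.81] wr [0.31 0.15 0.48]
(0.4, -0.14, 0.25) (0, -53, -30) turn 0.87 err 0.0 [-0.03  0.04  0.31  2.11 -0.02  0.99  1.46] elb [ 0.02 -0.    0.81] wr [ 0.4  -0.14  0.54]
(0.382, -0.213, 0.12) (0, -53, -30) turn 0.0 err 0.0 [ 0.14  0.29  0.34  2.19 -0.15  0.68  1.76] elb [ 0.14 -0.03  0.79] wr [ 0.38 -0.21  0.41]
(0.382, -0.213, 0.055) (0, -53, -30) turn 0.0 err 0.0 [ 0.2   0.42  0.29  2.22 -0.24  0.53  1.83] elb [ 0.2  -0.05  0.77] wr [ 0.38 -0.21  0.35]
```

play_rows(targets="-1 .01 -.15 -.08 -.93 .25 .62;-1 0 -.14 -.09 -.93 .25 .62;-1 0 -.13 -.11 -.93 .25 .62;-1 -.01 -.12 -.12 -.93 .25 .62;-1 -.01 -.11 -.13 -.93 .25 .62;-1 -.01 -.09 -.14 -.93 .25 .62;-1 -.02 -.08 -.15 -.93 .25 .62;-1 -.02 -.06 -.15 -.93 .25 .62")

```text
time_s: 12.1
eef_pos: [0.4207, 0.0006, 0.2515]
ee_rot: [[-0.922, 0.003, 0.386], [-0.212, 0.832, -0.513], [-0.323, -0.555, -0.767]]
contact_force: [0.4, -0.7, -0.6]
opening: -0.0003
grip_force: 0.0
```

```bash
python3 p.py .4 -.14 .25 0 -53 -30 8
```

```text
q [-0.37  0.02 -0.22  2.34  0.9   0.97  0.5 ] t 12.1 p [0.4207 0.0006 0.2515] z [ 0.39 -0.51 -0.77] y [ 0.    0.83 -0.55] F [ 0.4 -0.7 -0.6]
turn [-0.62  0.62  0.62] const shift [ 0.15 -0.36  0.2 ]
[ 0.15 -0.36  0.2 ] [ 0.12 -0.38  0.19] [ 0.08 -0.4   0.17] [ 0.05 -0.42  0.15] [ 0.01 -0.43  0.13] [-0.02 -0.43  0.1 ] [-0.05 -0.44  0.07] [-0.08 -0.43  0.04]
```

play_rows(targets="-1 .15 -.36 .2 -.62 .62 .62;-1 .12 -.38 .19 -.62 .62 .62;-1 .08 -.4 .17 -.62 .62 .62;-1 .05 -.42 .15 -.62 .62 .62;-1 .01 -.43 .13 -.62 .62 .62;-1 -.02 -.43 .1 -.62 .62 .62;-1 -.05 -.44 .07 -.62 .62 .62;-1 -.08 -.43 .04 -.62 .62 .62")

```text
time_s: 12.77
eef_pos: [0.3999, -0.141, 0.2503]
ee_rot: [[-0.921, 0.39, 0.001], [0.39, 0.921, -0.004], [-0.003, -0.003, -1.0]]
contact_force: [0.4, -0.1, -0.6]
opening: -0.0001
grip_force: 0.0
```

```bash
python3 - <<'E'
from h import *
for n in('side','top'):
    c=cam(n); P=pts(c)
    for s,ce,m in blob(c,(45,100,50),(85,255,255)): print(n,s,ce,np.median(P[m],0).round(4),ray(c,*ce,2,.064).round(4))
E
python3 p.py .382 -.213 .085 0 -53 -30 8
```

```text
side [276, 344, 21, 21, 327] [286.5, 354.1] [ 0.3815 -0.2158  0.0633] [ 0.3813 -0.2166  0.064 ]
q [ 0.03  0.05  0.24  2.11 -0.    0.98  1.44] t 12.8667 p [ 0.3998 -0.1453  0.2499] z [ 0.   -0.01 -1.  ] y [ 0.4   0.92 -0.01] F [-1.   0.4  0.3]
turn [-0.01  0.   -0.01] const shift [-0.03 -0.21  0.52]
[-0.03 -0.21  0.52] [-0.03 -0.21  0.52] [-0.03 -0.21  0.52] [-0.03 -0.21  0.52] [-0.03 -0.21  0.52] [-0.03 -0.21  0.52] [-0.03 -0.22  0.52] [-0.03 -0.22  0.52]
```

play_rows(targets="-1 -.03 -.22 .52 0 0 0;-1 -.03 -.22 .52 0 0 0;-1 -.03 -.22 .52 0 0 0;-1 -.03 -.22 .52 0 0 0;-1 -.03 -.22 .52 0 0 0;-1 -.03 -.22 .52 0 0 0;-1 -.03 -.22 .52 0 0 0;-1 -.03 -.22 .52 0 0 0")

```text
time_s: 13.53
eef_pos: [0.3811, -0.2097, 0.0827]
ee_rot: [[-0.922, 0.386, -0.0], [0.386, 0.922, -0.008], [-0.003, -0.008, -1.0]]
contact_force: [0.4, 0.8, 0.3]
opening: -0.0
grip_force: 0.0
```

```bash
python3 lip.py; python3 p.py .382 -.2145 .067 0 -53 -30 8|head -2
```

```text
13.5333 [ 0.3811 -0.2097  0.0827] [0.4 0.8 0.3] [ 0.2   0.35  0.25  2.24 -0.15  0.56  1.74]
top strip top z 0.2495 x [0.495 0.53 ] y [-0.18   0.016]
  red z [0.2412 0.2495 0.2528] 130
side strip top z 0.2462 x [0.494 0.529] y [-0.184  0.003]
  red z [0.2367 0.2466 0.2494] 76
q [ 0.2   0.36  0.25  2.24 -0.15  0.56  1.74] t 13.6333 p [ 0.3788 -0.2097  0.0813] z [-0.01 -0.01 -1.  ] y [ 0.39  0.92 -0.01] F [-1.  -0.1 -0.4]
turn [-0.01 -0.    0.  ] const shift [-0.02 -0.01  0.04]
```

play_rows(targets="-1 -.02 -.03 .1 0 0 0;-1 -.02 -.03 .1 0 0 0;-1 0 -.03 .1 0 0 0;-1 0 -.02 .08 0 0 0;-1 0 0 .05 0 0 0;-1 0 0 .05 0 0 0;-1 0 0 .05 0 0 0;-1 0 0 .03 0 0 0")

```text
time_s: 14.3
eef_pos: [0.3816, -0.215, 0.0613]
ee_rot: [[-0.922, 0.388, 0.0], [0.388, 0.922, -0.008], [-0.003, -0.008, -1.0]]
contact_force: [-0.6, 1.7, 4.0]
opening: -0.0002
grip_force: 1.9
```

```bash
python3 p.py .382 -.2145 .057 0 -53 -30 8|head -2
```

```text
q [ 0.23  0.4   0.24  2.24 -0.17  0.51  1.77] t 14.3 p [ 0.3816 -0.215   0.0613] z [ 0.   -0.01 -1.  ] y [ 0.39  0.92 -0.01] F [-0.6  1.7  4. ]
turn [-0.01  0.    0.  ] const shift [-0.    0.    0.01]
```

Force is 4 N and rising. I'll push 3–4 mm more to the stop.

play_rows(targets="-1 0 0 .03 0 0 0;-1 0 0 .03 0 0 0;-1 0 0 .02 0 0 0;-1 0 0 .02 0 0 0;-1 0 0 0 0 0 0;-1 0 0 0 0 0 0;-1 0 0 0 0 0 0;-1 0 0 0 0 0 0")

```text
time_s: 14.97
eef_pos: [0.3817, -0.2151, 0.0591]
ee_rot: [[-0.922, 0.388, 0.001], [0.388, 0.922, -0.007], [-0.004, -0.006, -1.0]]
contact_force: [-6.4, 4.3, 29.5]
opening: -0.0001
grip_force: 15.0
```

It is bottomed out (29.5 N at z=0.059). Releasing upward.

play_rows(targets="-1 0 0 -.1 0 0 0;-1 0 0 -.2 0 0 0;-1 0 0 -.3 0 0 0;-1 0 0 -.3 0 0 0;-1 0 0 -.4 0 0 0;-1 0 0 -.4 0 0 0;-1 0 0 -.4 0 0 0;-1 0 0 -.2 0 0 0")

```text
time_s: 15.63
eef_pos: [0.3819, -0.2149, 0.1508]
ee_rot: [[-0.922, 0.388, 0.002], [0.388, 0.922, -0.009], [-0.005, -0.008, -1.0]]
contact_force: [0.6, 0.6, 0.5]
opening: -0.0001
grip_force: 0.0
```

play_rows(targets="-1 0 0 0 0 0 0;-1 0 0 0 0 0 0;-1 0 0 0 0 0 0;-1 0 0 0 0 0 0;-1 0 0 0 0 0 0;-1 0 0 0 0 0 0;-1 0 0 0 0 0 0;-1 0 0 0 0 0 0")

```text
time_s: 16.3
eef_pos: [0.3812, -0.2144, 0.149]
ee_rot: [[-0.922, 0.388, -0.001], [0.388, 0.922, -0.008], [-0.003, -0.008, -1.0]]
contact_force: [-0.3, -0.2, 0.6]
opening: 0.0002
grip_force: 0.0
```

```bash
python3 lip.py; python3 - <<'E'
from h import *
c=cam('top'); save(c,'top9.png'); P=pts(c)
for s,ce,m in blob(c,(22,140,120),(34,255,255)): print('jar',ce,np.median(P[m],0).round(3))
c=cam('side'); P=pts(c)
for s,ce,m in blob(c,(45,100,50),(85,255,255)): print('green',ce,np.median(P[m],0).round(4))
E
```

```text
16.3 [ 0.3812 -0.2144  0.149 ] [-0.3 -0.2  0.6] [ 0.17  0.23  0.29  2.19 -0.09  0.73  1.69]
top strip top z 0.2494 x [0.495 0.53 ] y [-0.18   0.015]
  red z [0.2421 0.249  0.2525] 127
side strip top z 0.2461 x [0.493 0.529] y [-0.184  0.009]
  red z [0.2377 0.2465 0.2489] 78
jar [184.3, 303.8] [0.396 0.206 0.086]
green [286.5, 354.3] [ 0.3812 -0.2164  0.0634]
```

View pics/top9.png

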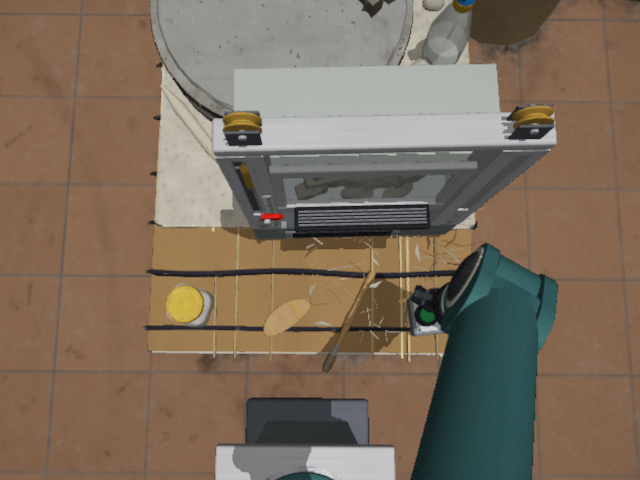

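The picture shows the lip at v≈217, beside the pointer at (272,216). The jar, rib and brush are where they were, and the green button has come back out.

```bash
python3 -c "
from workcell import arm
print(arm.finish_job())"
```

```text
the job is handed in; nothing more can be done
None
```

The job is handed in: the window lip stands within about 1 mm of the red pointer's height by camera, the green button was then pressed to its stop and came back out, and the jar, rib, brush and pointer are where they were.

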